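Sweep the sprung scraper boom round the cold plate at an even pressure

ROBOT

A 6-joint arm with a two-finger parallel gripper is mounted at the origin on the work surface. World frame = base frame: x ahead of the robot, y to its left, z up, the work surface at z = 0. Lengths are in m, angles in rad, forces in N, time in s.
With the tool pointing down it reaches from about 0.35 to 0.975 m from the base axis. Payload 4.9 kg.
Tool frame: the origin (TCP) lies midway between the tips of the shut fingers; the grasp point (between the pads) lies 19 mm behind it (ctrl.hold_point_z is the distance from the TCP to the grasp point, in m); z points along the fingers, y is the line along which they close (so a half turn about z gives the same grasp; the last joint's range is limited). The gripper opens to 85 mm and grips with 20 to 120 N. Pads are 22 mm wide; open, the fingers measure 114 mm over their backs; the gripper's body (76 mm by 85 mm) begins 54 mm behind the grasp point. The pads swing forward as they close: fully open they stand 13 mm farther back than shut.
Start: joints at [1.032, 0.053, 1.613, -0, 1.476, -0.119], TCP at [0.255, 0.571, 0.231] pointing down, gripper open.
Joint ranges: [-3.01, 3.01], [-1.01, 2.22], [0.06, 2.58], [-1.02, 4.17], [0.09, 2.62], [-3.14, 3.14]. Speed limits (rad/s): [2.57, 2.57, 3.14, 3.14, 3.14, 3.14].

INTERFACE

Orientations are given as a rotation vector (axis times angle).
In Python, from station import status, viewer, finish_job, ctrl gives the robot as it stands.
- The arm moves only by the shell command python3 -m jog 'ROWS' [FORCE]. ROWS is JSON, a list of rows, each a list of 7 numbers: the turn, a rotation vector about the tool's x, y, z each as a share of 5 degrees, from -1 to 1, then the shift along the tool's x, y, z each as a share of 30 mm, from -1 to 1, then the opening, from -1 (shut) to 1 (fully open). A call has 1 to 5 rows; each row shifts and turns the commanded pose from where the row before left it, along the tool's axes as they then stand; what a row does not reach is not made up. A row lasts 1/8 s, in which the tool goes at most 62.5 mm and 10.7 degrees, less where a joint would pass 70% of its speed; a pose out of reach is approached as far as the arm can. A call with a number of a shift or a turn outside -1 to 1 is refused whole. A call with a gripper value outside its range is refused whole. The fingers move at their own pace and stop on an object; FORCE is the grip in N (left out, the last holds). Time passes only in rows, so rows that do not move let the fingers close. It gives the time, the measured TCP pose, the force, the opening and the grip force at its end, in the units of the state.
- status.get_obs(): the state, without advancing time (a new reading comes with each control period).
- viewer.get_image(name): name is "scene" or "top" or "wrist"; returns a dict with "img" (420x560x3 uint8, red, green, blue), "fovy" (degrees; the focal length in pixels is half the picture's height over the tangent of half this angle, whatever the lens; pixels are square), "cx", "cy" (the principal point, pixels), "rvec" (rotation vector, rad) and "tvec" (3), from world to camera coordinates, as OpenCV has them. Camera axes: x right, y down, z forward; pixel columns grow to the right and rows downward; lengths in m; the calibration is good to about 2 mm. The wrist camera is an equidistant fisheye: a pixel r from the principal point sees the ray r / f radians off the axis. A picture is of the moment at which its call begins. There is no depth.
- finish_job(): hands the job in; it is judged then, once.
The state is a dict: "t": time; "q": joint angles; "dq": joint speeds; "effort": joint torques, N m; "tool_pos": TCP position; "tool_rot": TCP orientation; "contact_force": force on the tool from outside, world axes, zero at the start; "wrist_torque": the same for the moment, N m; "opening": finger opening in m; "grip_force": force on a finger pad.
Only numpy, scipy, OpenCV 4.12 (cv2) and the standard library are available. Lean on these libraries where they do the work, as an engineer would, in place of code of your own. Each camera call takes 0.05 s, during which the arm holds its last target. There are 200 camera calls.

TASK

Sweep the heavy scraper boom of the ice-cream cold plate along the curved rim, from its start stop to its far stop, by pushing on its spring-loaded orange push plate with the closed fingers. All the way from the yellow mark to the green mark keep the plate's spring pressed into the green zone of its gauge (6 to 10 N, 48 to 80 mm of travel), on the climb as well as on the way down; then let go, so that the boom settles against the far stop without slamming, and leave the cups, the bottle and the bowl beside the machine alone.

Things in the scene. Friction and masses are not known exactly. Their poses are not given: they have to be found in the camera images.
- cold_plate: Fixed machine: dark plinth with a sloping bright metal plate, 490 x 740 mm; place and yaw differ. Origin on the counter; x points level away from the robot, y left, z up. The boom's pivot meets the plate's surface at x -140, y 0, z 58 mm. The surface climbs towards +x at 0.105 rad, is level along y; the boom's axis is square to it. A rim 12 mm high, radius 395 mm about the pivot, stands on it.
- boom (a joint): Boom angle q (rad), counter-clockwise from above: 0 at the start stop (right), 2.0 at the far stop (left); the boom points q - 0.8 rad from the plate's uphill x axis. Yellow mark at q = 0.2, green mark at 1.65, highest point at 0.8. A viscous damper resists with 5.1 N m per rad/s (at the push plate: 18 N per rad/s, 65 N per m/s), dry friction 0.05 N m.
- boom_head (a point): Top of the boom's heavy head, 330 mm from the pivot, 51 mm over the plate; the boom is 380 mm long, its bar's top 40 mm over the plate. It weighs nominally 6 kg (hidden, 0.65 to 1.4 times), inertia about 1.0 kg m2. On the slope its weight pulls it to the start stop before q = 0.8 and to the far stop after, nominally 6 N x sin(q - 0.8) at the push plate.
- push_plate (a joint): How far the orange push plate is pressed in towards the boom (m): 0 free, 0.095 at its stop. Spring of 125 N/m, no preload: 0.048 to 0.080 m is 6 to 10 N, the green zone of the white gauge strip beside it (a red pointer on the plate shows it). The plate itself weighs 0.2 kg.
- push_face (a point): Centre of the orange push plate's rear face, where to push; 80 mm wide (along the boom), 62 mm tall, 8 mm thick, lower edge 18 mm over the sloping plate. In the boom's frame (x out along it, y its way of travel, z square to the plate, origin at the pivot) it is at x 280, y -124 mm plus the push_plate value, z 49 mm. Push it along the boom's +y. Behind it is free space.
- yellow_mark (a point): Middle of the yellow stripe on the plate, 300 mm from the pivot: the boom's centre line is over it at q = 0.2. (The boom's hub at the pivot is 64 mm wide and 70 mm tall.)
- green_mark (a point): Middle of the green stripe on the plate, 300 mm from the pivot: the boom's centre line is over it at q = 1.65.
- cups_a: Upturned stack of white paper cups, 92 mm wide, 80 mm tall, on the counter beside the machine; origin under its centre. Leave alone.
- cups_b: Another such stack. Leave alone.
- syrup: Amber bottle with red cap, 60 mm wide, 150 mm tall, beside the machine; origin under its centre. Leave alone.
- tub: White bowl, 100 mm wide, 70 mm tall, beside the machine; origin under its centre. Leave alone.

How it is judged:
By the outcome, as a careful person would: the job done as asked, in the order asked, and still so for the second after the job is handed in, with the robot touching nothing.
It also fails if it takes over 38 s, if anything falls off the work surface, if the arm or the gripper's body presses on something with over 40 N, if the wrist force passes 120 N, or if a joint passes its speed limit or range.

## Working session

There is one attempt and no reset: what is moved stays moved. The work goes in short steps, Python scripts to look and compute and a shell command to move; the robot and the scene stay as the last step left them, time stands still between calls to the robot, and variables do not carry over. Pictures are saved under pics/ and viewed, at most 10 in all, crops included, and the job is handed in when it is done.

```bash
ls; mkdir -p pics
python3 - <<'E'
from station import status, viewer, ctrl
import cv2,pickle
o=status.get_obs(); print(o, ctrl.hold_point_z)
for n in ["scene","top"]:
    d=viewer.get_image(n); pickle.dump(d,open(f"pics/{n}.pkl","wb"))
    print(n,d["fovy"],d["cx"],d["cy"],d["rvec"],d["tvec"])
    cv2.imwrite(f"pics/{n}1.png",cv2.resize(d["img"][:,:,::-1],(800,600),interpolation=cv2.INTER_CUBIC))
E
```

```text
pics
{'t': 0.0, 'q': array([ 1.03200670e+00,  5.33444690e-02,  1.61432060e+00, -2.14555670e-05,
        1.47595580e+00, -1.18996722e-01]), 'dq': array([-4.64793571e-04,  7.62390335e-05,  1.70698718e-03,  1.73372780e-03,
        1.20667765e-03, -1.59985554e-03]), 'effort': array([ 4.96641296e-04, -3.93698680e+01, -3.70167124e+01, -1.29690702e-04,
        7.26659011e-03,  3.04679055e-06]), 'tool_pos': array([0.25441347, 0.57019349, 0.23005479]), 'tool_rot': array([-6.54442189e-01, -3.07202082e+00,  3.02537175e-03]), 'contact_force': array([-0.70843833,  0.31360627,  0.20880153]), 'wrist_torque': array([0.02622212, 0.03407688, 0.02273149]), 'grip_force': 0.0, 'opening': 0.08523548529778231} 0.0187
scene 54.206903182589436 274.56480766768124 205.32893210802646 [ 1.32981492  2.29166014 -0.88677118] [ 0.27075929 -0.25487014  1.74792091]
top 47.483880405723724 284.4224265428206 214.33579366495292 [ 2.15968341 -2.19211821  0.11509303] [-1.02601200e-03  5.50965427e-01  1.57160274e+00]
```

View pics/top1.png

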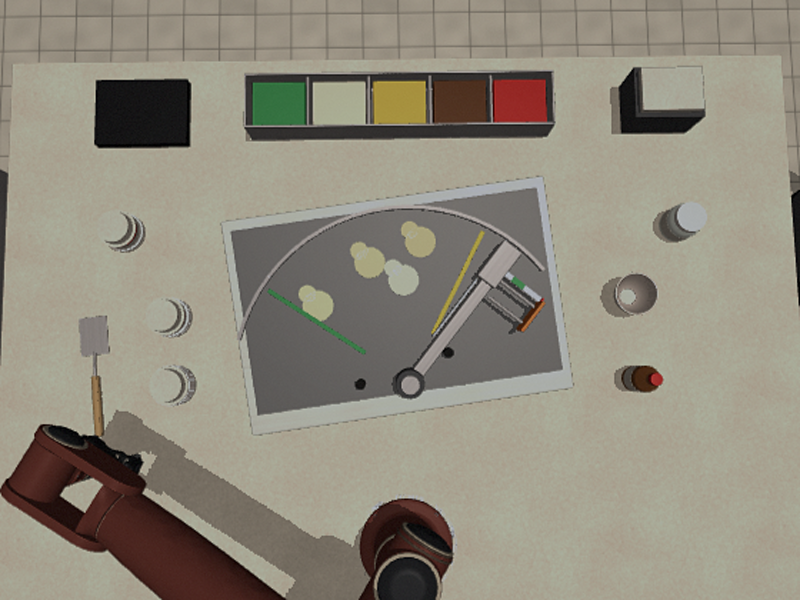

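View pics/scene1.png

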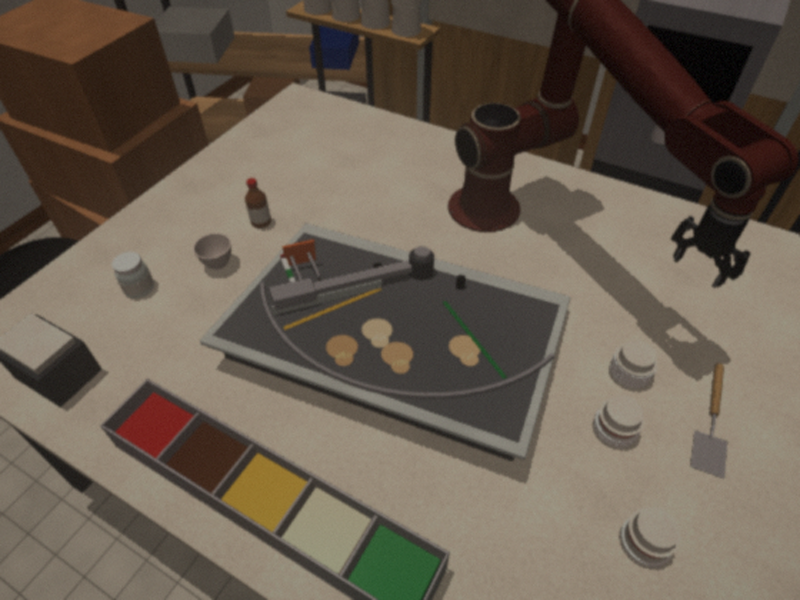

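Top view (800×600 px): hub top (409,382), plinth corners (222,222), (543,178), (573,386), (252,434), and orange plate near (532,313). The green stripe runs (268,291)–(365,352) and the yellow one (482,233)–(432,333). The scene view agrees: boom at its right stop, bottle and bowl well to the right of it, cups to the left.

```bash
cat > h.py <<'E'
import numpy as np,cv2,pickle
from scipy.spatial.transform import Rotation as R
from scipy.optimize import least_squares
A=0.105
def proj(d,P):
    f=210/np.tan(np.radians(d["fovy"]/2)); K=np.array([[f,0,d["cx"]],[0,f,d["cy"]],[0,0,1]])
    return cv2.projectPoints(np.array(P,float).reshape(-1,1,3),np.array(d["rvec"]),np.array(d["tvec"]),K,None)[0][:,0]
class Plate:  # x,y,yaw of cold_plate
    def __init__(s,p):
        s.W=R.from_euler('z',p[2]); s.o=np.array([p[0],p[1],0])
        s.S=s.W*R.from_euler('y',-A)          # tilted plate frame
        s.piv=s.o+s.W.apply([-.14,0,.058])
    def boom(s,q): return s.S*R.from_euler('z',q-.8)
    def pt(s,q,v): return s.piv+s.boom(q).apply(v)
    def surf(s,x,y): return s.o+s.W.apply([x,y,.058+(x+.14)*np.tan(A)])
E
cat > fit.py <<'E'
from h import *
top=pickle.load(open("pics/top.pkl","rb")); sc=pickle.load(open("pics/scene.pkl","rb"))
k=1.4286
def pts(p):
    P=Plate(p); return [P.surf(.245,.37),P.surf(.245,-.37),P.surf(-.245,-.37),P.surf(-.245,.37),P.piv+P.S.apply([0,0,.07])]
T=np.array([(222,222),(543,178),(573,386),(252,434),(409,382)])/k
Sx=np.array([(522,450),(208,340),(305,228),(570,297),(421,250)])/k
f=lambda p:np.r_[(proj(top,pts(p))-T).ravel(),(proj(sc,pts(p))-Sx).ravel()*.5]
r=least_squares(f,[.6,-.03,.1],loss='soft_l1'); print(r.x); print(f(r.x).reshape(-1,2).round(1)); np.save("plate.npy",r.x)
P=Plate(r.x); print("piv",P.piv)
for n,v,q in [("yel",[.3,0,0],.2),("grn",[.3,0,0],1.65),("head",[.33,0,.051],0),("face topmid",[.28,-.124,.08],0),("face edgeR",[.32,-.124,.08],0),("edgeL",[.24,-.124,.08],0),("tip",[.38,0,.04],0)]:
    X=P.pt(q,v); print(n,X.round(3),(proj(top,[X])*k).round(0),(proj(sc,[X])*k).round(0))
from station import status
o=status.get_obs(); print(R.from_rotvec(o["tool_rot"]).as_matrix().round(3))
for q in (0,.8,1.65): print(q,"boom x,y axes",P.boom(q).as_matrix()[:,:2].T.round(3),"tool",P.pt(q,[.28,-.075,.035]).round(3))
img=cv2.resize(top["img"][:,:,::-1],None,fx=2,fy=2,interpolation=cv2.INTER_CUBIC)
c=cv2.resize(top["img"][120:300,250:420,::-1],None,fx=4,fy=3.3333 if 0 else 3.3,interpolation=cv2.INTER_CUBIC)
c=cv2.resize(top["img"][140:290,260:410,::-1],None,fx=4,fy=4,interpolation=cv2.INTER_CUBIC)
for q in [0]:
    for v in ([.28,-.124,.08],[.32,-.124,.08],[.24,-.124,.08],[.38,0,.04],[.33,0,.051],[0,0,.07]):
        u=(proj(top,[P.pt(q,v)])[0]-[260,140])*4; cv2.circle(c,tuple(int(a) for a in u),3,(255,0,255),-1)
for q,a in((.2,.15),(.2,.3),(.2,.36)):
    u=(proj(top,[P.pt(q,[a,0,0])])[0]-[260,140])*4; cv2.circle(c,tuple(int(b) for b in u),3,(255,255,0),-1)
cv2.imwrite("pics/crop1.png",c)
E
python3 fit.py
```

```text
[0.54498125 0.00879294 0.1272075 ]
[[-0.6  0. ]
 [ 0.6 -0.5]
 [ 0.5  3.3]
 [ 0.2  2.4]
 [-0.6 -7.5]
 [ 0.9  2.3]
 [-3.2 -0.3]
 [ 0.4 -2.3]
 [ 0.2 -0.5]
 [-1.3  3. ]]
piv [ 0.40611245 -0.00896812  0.058     ]
yel [ 0.672 -0.146  0.084] [[466. 250.]] [[309. 325.]]
grn [0.573 0.24  0.079] [[297. 296.]] [[479. 363.]]
head [ 0.658 -0.215  0.133] [[499. 252.]] [[285. 295.]]
face topmid [ 0.539 -0.282  0.149] [[532. 304.]] [[292. 249.]]
face edgeR [ 0.57  -0.307  0.152] [[544. 290.]] [[275. 253.]]
edgeL [ 0.508 -0.257  0.146] [[521. 319.]] [[308. 246.]]
tip [ 0.698 -0.246  0.126] [[512. 235.]] [[264. 304.]]
[[-0.913  0.408 -0.001]
 [ 0.408  0.913 -0.002]
 [ 0.    -0.002 -1.   ]]
0 boom x,y axes [[ 0.778 -0.624  0.073]
 [ 0.619  0.782  0.075]] tool [ 0.574 -0.243  0.108]
0.8 boom x,y axes [[ 0.986  0.126  0.105]
 [-0.127  0.992  0.   ]] tool [ 0.688 -0.049  0.122]
1.65 boom x,y axes [[ 0.556  0.828  0.069]
 [-0.825  0.56  -0.079]] tool [0.62  0.181 0.118]
```

View pics/crop1.png

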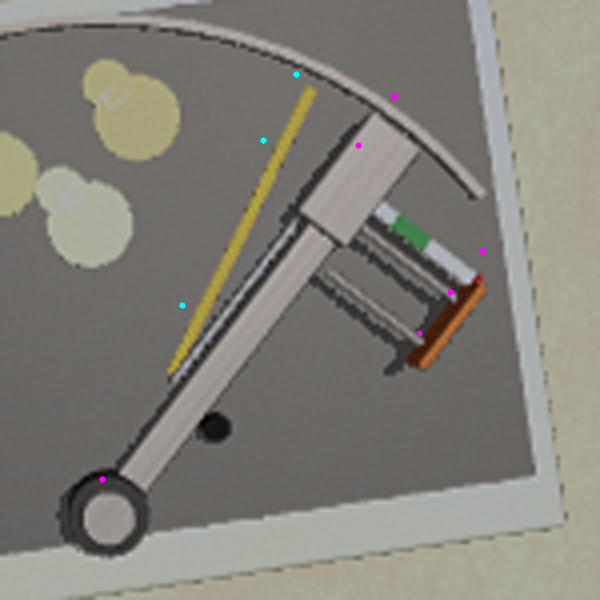

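The overlay shows that the plinth's edge is a poor reference, because the model points sit off the boom. I'll refit on the boom's own features. In the crop those are hub top (110,518), head centre (360,179), head ends (397,131) and (323,228), plate rear top corners (488,290) and (428,369), and the yellow line (313,90)–(172,372).

```bash
cat > fit2.py <<'E'
from h import *
top=pickle.load(open("pics/top.pkl","rb")); k=1.4286
cr=lambda u:np.array(u)/4+[260,140]
M=[(0,[0,0,.07],cr((110,518))),(0,[.33,0,.051],cr((360,179))),(0,[.28,-.124,.08],cr((458,329))),(0,[.32,-.124,.08],cr((488,290))),(0,[.24,-.124,.08],cr((428,369)))]
L=[(.2,cr((313,90))),(.2,cr((172,372))),(1.65,np.array((268,291))/k),(1.65,np.array((365,352))/k)]
def f(p,full=False):
    P=Plate(p[:3]); e=[]
    for q,v,u in M: e+=list(proj(top,[P.pt(q+p[3],v)])[0]-u)
    for q,u in L:
        a,b=proj(top,[P.pt(q,[.1,0,0]),P.pt(q,[.36,0,0])]); t=(b-a)/np.linalg.norm(b-a); n=u-a; e.append(t[0]*n[1]-t[1]*n[0])
    return np.array(e)
r=least_squares(f,[.545,.009,.127,0],loss='soft_l1'); print(r.x,f(r.x).round(1)); np.save("plate.npy",r.x)
P=Plate(r.x); print("piv",P.piv)
g=lambda u:(np.array(u)/4+[260,140])
for q,v in ((1.65,[.3,0,0]),(.2,[.3,0,0])): print(proj(top,[P.pt(q,v)])*k)
c=cv2.resize(top["img"][120:310,150:410,::-1],None,fx=3,fy=3,interpolation=cv2.INTER_CUBIC)
def dot(X,col): u=(proj(top,[X])[0]-[150,120])*3; cv2.circle(c,tuple(int(a) for a in u),2,col,-1)
for a in np.linspace(-.8,1.4,40): dot(P.pt(a+.8,[.395,0,.012]),(255,0,255))
for q in(.2,1.65):
  for a in (.1,.2,.3,.36): dot(P.pt(q,[a,0,0]),(255,255,0))
for q,v,u in M: dot(P.pt(q+r.x[3],v),(255,0,0))
for x in(-.245,.245):
  for y in (-.37,.37): dot(P.surf(x,y),(0,255,255))
cv2.imwrite("pics/crop2.png",c)
for q in (0,.8,1.65): print(q,"tool",P.pt(q,[.28,-.075,.035]).round(3))
E
python3 fit2.py
```

```text
[0.51450379 0.00442129 0.1328571  0.00349369] [-0.   0.2  0.7  0.6 -0.2 -0.2  0.1 -0.7 -0.5  0.1  0.5 -0.4 -0.5  0.4]
piv [ 0.37573755 -0.01412404  0.058     ]
[[298.49000237 309.86385736]]
[[467.52720882 262.90785392]]
0 tool [ 0.545 -0.247  0.108]
0.8 tool [ 0.658 -0.052  0.122]
1.65 tool [0.588 0.177 0.118]
```

View pics/crop2.png

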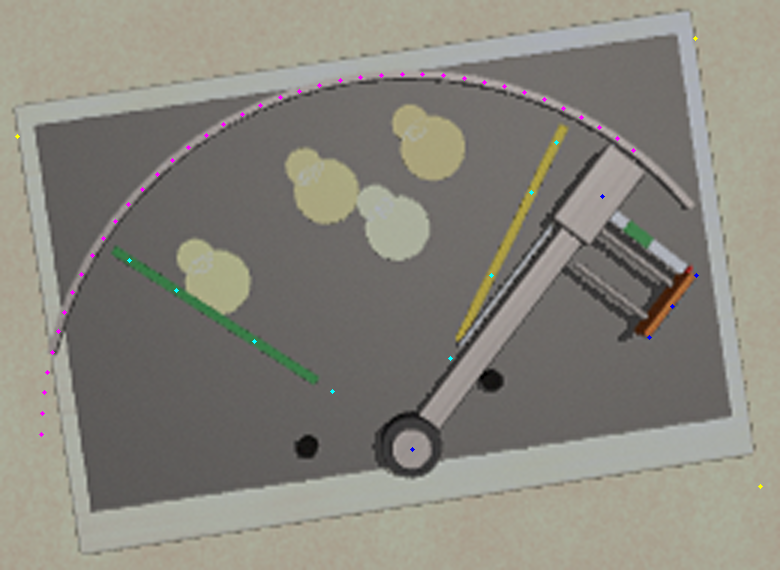

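The refit matches to under 1 px: rim, stripes, head and push plate all line up. Next I'll plan the approach with the tool square to the plate, tool x along the boom's +y and tool y along boom x.

```bash
cat > plan.py <<'E'
# plan.py q x y z [N]: rows to the pose at boom frame (q; x,y,z mm), tool x=boom y, tool y=boom x
from h import *; import sys
from station import status
a=[float(v) for v in sys.argv[1:]]; P=Plate(np.load("plate.npy")); o=status.get_obs()
p=np.array(o["tool_pos"]); r=R.from_rotvec(o["tool_rot"])
tp=P.pt(a[0],np.array(a[1:4])/1000); B=P.boom(a[0]).as_matrix(); tr=R.from_matrix(np.c_[B[:,1],B[:,0],-B[:,2]])
d=(r.inv()*tr).as_rotvec(); N=int(a[4]) if len(a)>4 else int(np.ceil(max(np.linalg.norm(tp-p)/.0295,np.abs(d).max()/np.radians(4.9))))
print("target",tp.round(3),"N",N)
for i in range(N):
    s=(r*R.from_rotvec(d*i/N)).inv().apply((tp-p)/N)/.03
    print(np.r_[np.degrees(d/N)/5,s].round(2).tolist())
E
python3 plan.py 0 280 -180 110
```

```text
target [ 0.473 -0.33   0.174] N 32
[-0.04, -0.0, 0.65, -0.59, -0.76, 0.06]
[-0.04, -0.0, 0.65, -0.63, -0.73, 0.06]
[-0.04, -0.0, 0.65, -0.67, -0.69, 0.05]
[-0.04, -0.0, 0.65, -0.71, -0.65, 0.05]
[-0.04, -0.0, 0.65, -0.75, -0.61, 0.05]
[-0.04, -0.0, 0.65, -0.78, -0.57, 0.05]
[-0.04, -0.0, 0.65, -0.81, -0.52, 0.05]
[-0.04, -0.0, 0.65, -0.84, -0.48, 0.04]
[-0.04, -0.0, 0.65, -0.87, -0.43, 0.04]
[-0.04, -0.0, 0.65, -0.89, -0.38, 0.04]
[-0.04, -0.0, 0.65, -0.91, -0.33, 0.04]
[-0.04, -0.0, 0.65, -0.93, -0.28, 0.04]
[-0.04, -0.0, 0.65, -0.94, -0.22, 0.04]
[-0.04, -0.0, 0.65, -0.95, -0.17, 0.04]
[-0.04, -0.0, 0.65, -0.96, -0.12, 0.04]
[-0.04, -0.0, 0.65, -0.96, -0.06, 0.04]
[-0.04, -0.0, 0.65, -0.97, -0.01, 0.04]
[-0.04, -0.0, 0.65, -0.97, 0.05, 0.04]
[-0.04, -0.0, 0.65, -0.96, 0.1, 0.04]
[-0.04, -0.0, 0.65, -0.95, 0.16, 0.04]
[-0.04, -0.0, 0.65, -0.94, 0.21, 0.04]
[-0.04, -0.0, 0.65, -0.93, 0.26, 0.04]
[-0.04, -0.0, 0.65, -0.91, 0.31, 0.04]
[-0.04, -0.0, 0.65, -0.89, 0.37, 0.05]
[-0.04, -0.0, 0.65, -0.87, 0.42, 0.05]
[-0.04, -0.0, 0.65, -0.85, 0.46, 0.05]
[-0.04, -0.0, 0.65, -0.82, 0.51, 0.05]
[-0.04, -0.0, 0.65, -0.79, 0.56, 0.05]
[-0.04, -0.0, 0.65, -0.76, 0.6, 0.06]
[-0.04, -0.0, 0.65, -0.72, 0.64, 0.06]
[-0.04, -0.0, 0.65, -0.68, 0.68, 0.06]
[-0.04, -0.0, 0.65, -0.64, 0.72, 0.07]
```

```bash
python3 -m jog '[[-0.04,0,0.65,-0.59,-0.76,0,-1],[-0.04,0,0.65,-0.63,-0.73,0,-1],[-0.04,0,0.65,-0.67,-0.69,0,-1],[-0.04,0,0.65,-0.71,-0.65,0,-1],[-0.04,0,0.65,-0.75,-0.61,0,-1]]' 60
python3 -m jog '[[-0.04,0,0.65,-0.78,-0.57,0,-1],[-0.04,0,0.65,-0.81,-0.52,0,-1],[-0.04,0,0.65,-0.84,-0.48,0,-1],[-0.04,0,0.65,-0.87,-0.43,0,-1],[-0.04,0,0.65,-0.89,-0.38,0,-1]]'
python3 -m jog '[[-0.04,0,0.65,-0.91,-0.33,0,-1],[-0.04,0,0.65,-0.93,-0.28,0,-1],[-0.04,0,0.65,-0.94,-0.22,0,-1],[-0.04,0,0.65,-0.95,-0.17,0,-1],[-0.04,0,0.65,-0.96,-0.12,0,-1]]'
python3 plan.py 0 280 -180 110
```

```text
t: 0.72
tool_pos: [0.2888, 0.4291, 0.2299]
tool_rot: [1.084, 2.945, 0.025]
contact_force: [0.1, 0.1, 0.2]
opening: 0.0001
grip_force: 0.0
t: 1.35
tool_pos: [0.3228, 0.2883, 0.2277]
tool_rot: [1.487, 2.759, 0.052]
contact_force: [0.3, -0.6, -0.2]
opening: 0.0
grip_force: 0.0
t: 1.98
tool_pos: [0.3568, 0.1474, 0.2246]
tool_rot: [1.86, 2.518, 0.077]
contact_force: [1.3, -0.8, -0.1]
opening: -0.0002
grip_force: 0.0
target [ 0.473 -0.33   0.174] N 17
[-0.05, -0.01, 0.65, -0.96, -0.06, 0.08]
[-0.05, -0.01, 0.65, -0.97, -0.01, 0.08]
[-0.05, -0.01, 0.65, -0.96, 0.05, 0.08]
[-0.05, -0.01, 0.65, -0.96, 0.1, 0.08]
[-0.05, -0.01, 0.65, -0.95, 0.15, 0.08]
[-0.05, -0.01, 0.65, -0.94, 0.21, 0.08]
[-0.05, -0.01, 0.65, -0.93, 0.26, 0.08]
[-0.05, -0.01, 0.65, -0.91, 0.31, 0.08]
[-0.05, -0.01, 0.65, -0.89, 0.36, 0.08]
[-0.05, -0.01, 0.65, -0.87, 0.41, 0.09]
[-0.05, -0.01, 0.65, -0.85, 0.46, 0.09]
[-0.05, -0.01, 0.65, -0.82, 0.51, 0.09]
[-0.05, -0.01, 0.65, -0.79, 0.55, 0.09]
[-0.05, -0.01, 0.65, -0.76, 0.6, 0.1]
[-0.05, -0.01, 0.65, -0.72, 0.64, 0.1]
[-0.05, -0.01, 0.65, -0.68, 0.68, 0.1]
[-0.05, -0.01, 0.65, -0.64, 0.72, 0.11]
```

```bash
python3 -m jog '[[-0.05,-0.01,0.65,-0.96,-0.06,0.04,-1],[-0.05,-0.01,0.65,-0.97,-0.01,0.04,-1],[-0.05,-0.01,0.65,-0.96,0.05,0.04,-1],[-0.05,-0.01,0.65,-0.96,0.1,0.05,-1],[-0.05,-0.01,0.65,-0.95,0.15,0.05,-1]]'
python3 -m jog '[[-0.05,-0.01,0.65,-0.94,0.21,0.08,-1],[-0.05,-0.01,0.65,-0.93,0.26,0.08,-1],[-0.05,-0.01,0.65,-0.91,0.31,0.08,-1],[-0.05,-0.01,0.65,-0.89,0.36,0.08,-1],[-0.05,-0.01,0.65,-0.87,0.41,0.09,-1]]'
python3 -m jog '[[-0.05,-0.01,0.65,-0.85,0.46,0.09,-1],[-0.05,-0.01,0.65,-0.82,0.51,0.09,-1],[-0.05,-0.01,0.65,-0.79,0.55,0.09,-1],[-0.05,-0.01,0.65,-0.76,0.6,0.1,-1]]'
python3 plan.py 0 280 -170 110
```

```text
t: 2.6
tool_pos: [0.3908, 0.007, 0.2148]
tool_rot: [2.191, 2.222, 0.102]
contact_force: [0.1, -0.7, 1.1]
opening: -0.0
grip_force: 0.0
t: 3.22
tool_pos: [0.4248, -0.133, 0.2004]
tool_rot: [2.476, 1.883, 0.125]
contact_force: [0.1, 0.6, 0.6]
opening: -0.0003
grip_force: 0.0
t: 3.72
tool_pos: [0.4521, -0.2456, 0.1891]
tool_rot: [2.668, 1.586, 0.141]
contact_force: [0.0, 0.4, 0.0]
opening: 0.0002
grip_force: 0.0
target [ 0.479 -0.323  0.175] N 3
[-0.03, 0.01, 0.65, -0.62, 0.66, 0.17]
[-0.03, 0.01, 0.65, -0.58, 0.69, 0.17]
[-0.03, 0.01, 0.65, -0.54, 0.72, 0.17]
```

```bash
python3 -m jog '[[-0.03,0.01,0.65,-0.62,0.66,0.17,-1],[-0.03,0.01,0.65,-0.58,0.69,0.17,-1],[-0.03,0.01,0.65,-0.54,0.72,0.17,-1],[0,0,0,0,0,0.83,-1],[0,0,0,0,0,0.83,-1]]'
python3 -m jog '[[0,0,0,0,0,0.83,-1],[0,0,0,0,0,0,-1]]'
cat > st.py <<'E'
# tool in boom frame, assuming contact offset; q from force
from h import *; from station import status,viewer
import sys
P=Plate(np.load("plate.npy")); o=status.get_obs(); p=np.array(o["tool_pos"])
l=P.S.inv().apply(p-P.piv); rad=np.hypot(l[0],l[1]); th=np.arctan2(l[1],l[0])+.8
M=R.from_rotvec(o["tool_rot"]).as_matrix(); tx=P.S.inv().apply(M[:,0]); qt=np.arctan2(tx[1],tx[0])-np.pi/2+.8
F=-np.dot(o["contact_force"],M[:,0])
print("t %.2f z %.1f tool-yaw q %.3f  F %.2f"%(o["t"],l[2]*1e3,qt,F),"tilt",M[:,2]@P.S.as_matrix()[:,2])
h=float(np.load("off.npy")) if len(sys.argv)<2 else float(sys.argv[1])
# in boom frame: y_tool = -.124 + c - h
for c in (0,F/125):
    y=-.124+c-h; q=th-np.arcsin(y/rad); print("c=%.1f mm -> q %.3f x %.1f y %.1f"%(c*1e3,q,np.sqrt(rad**2-y*y)*1e3,y*1e3))
l0=R.from_euler('z',.8).apply(l)*1e3; print("at q=0 frame",l0.round(1))
E
python3 st.py .011
python3 - <<'E'
from station import viewer
import cv2
d=viewer.get_image("top"); cv2.imwrite("pics/t2.png",cv2.resize(d["img"][140:290,260:460,::-1],None,fx=4,fy=4,interpolation=cv2.INTER_CUBIC))
E
```

```text
t: 4.35
tool_pos: [0.4842, -0.3213, 0.1253]
tool_rot: [2.793, 1.356, 0.155]
contact_force: [0.6, 0.1, -0.3]
opening: -0.0001
grip_force: 0.0
t: 4.6
tool_pos: [0.4853, -0.319, 0.0984]
tool_rot: [2.798, 1.36, 0.152]
contact_force: [-0.0, 0.4, -0.2]
opening: -0.0
grip_force: 0.0
t 4.60 z 33.1 tool-yaw q 0.001  F -0.31 tilt -0.9999807246918101
c=0.0 mm -> q -0.119 x 295.5 y -135.0
c=-2.5 mm -> q -0.110 x 294.3 y -137.5
at q=0 frame [ 277.4 -169.    33.1]
```

View pics/t2.png

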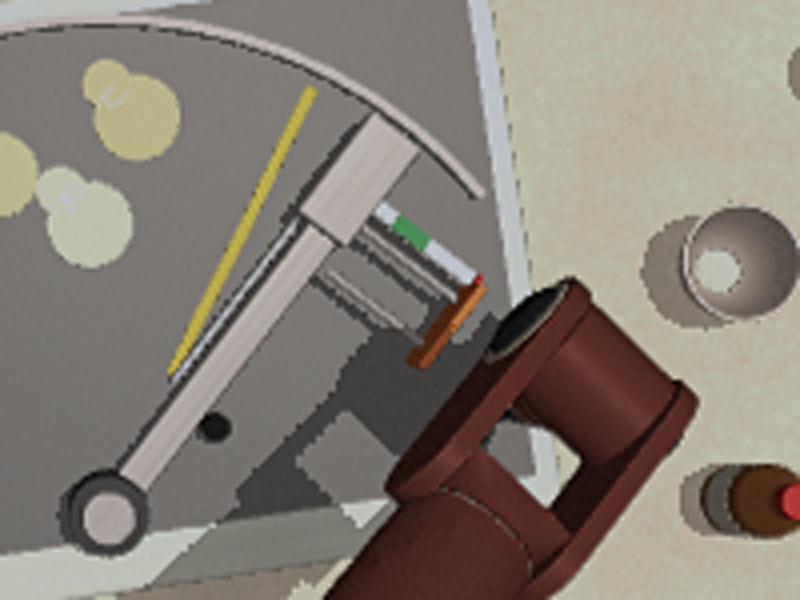

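The crop shows the gripper behind the plate: plate rear edge about (458,329), boom still at the start stop, bowl and bottle clear. I'll press lightly to calibrate the contact offset, staying below the force that moves the boom.

```bash
python3 -m jog '[[0,0,0,0.7,0.03,0,-1],[0,0,0,0.6,0.03,-0.03,-1],[0,0,0,0.4,0.03,-0.03,-1]]'
python3 st.py .011
python3 -m jog '[[0,0,0,0.1,0,0,-1]]'; python3 st.py .011
python3 -m jog '[[0,0,0,0,0,0,-1]]'; python3 st.py .011;python3 -m jog '[[0,0,0,0,0,0,-1]]'; python3 st.py .011
```

```text
t: 5.03
tool_pos: [0.5207, -0.282, 0.1083]
tool_rot: [2.791, 1.358, 0.154]
contact_force: [-2.4, -1.7, -0.6]
opening: 0.0
grip_force: 0.0
t 5.03 z 38.7 tool-yaw q 0.002  F 2.88 tilt -0.9999992098491868
c=0.0 mm -> q 0.063 x 274.9 y -135.0
c=23.0 mm -> q -0.019 x 285.0 y -112.0
at q=0 frame [ 282.9 -117.4   38.7]
t: 5.15
tool_pos: [0.5226, -0.2799, 0.1084]
tool_rot: [2.79, 1.358, 0.154]
contact_force: [-2.4, -2.7, 1.3]
opening: 0.0001
grip_force: 0.0
t 5.15 z 38.6 tool-yaw q 0.002  F 3.52 tilt -0.9999988591709589
c=0.0 mm -> q 0.073 x 273.9 y -135.0
c=28.2 mm -> q -0.027 x 286.1 y -106.8
at q=0 frame [ 283.  -114.6   38.6]
t: 5.28
tool_pos: [0.5222, -0.2803, 0.1082]
tool_rot: [2.791, 1.357, 0.155]
contact_force: [-1.7, -1.8, 1.7]
opening: 0.0001
grip_force: 0.0
t 5.28 z 38.4 tool-yaw q 0.001  F 2.35 tilt -0.9999991727562924
c=0.0 mm -> q 0.071 x 274.1 y -135.0
c=18.8 mm -> q 0.004 x 282.6 y -116.2
at q=0 frame [ 283.  -115.2   38.4]
t: 5.4
tool_pos: [0.522, -0.2806, 0.1081]
tool_rot: [2.792, 1.356, 0.155]
contact_force: [-1.9, -1.9, 2.4]
opening: -0.0001
grip_force: 0.0
t 5.40 z 38.3 tool-yaw q 0.001  F 2.49 tilt -0.9999994284769995
c=0.0 mm -> q 0.070 x 274.2 y -135.0
c=19.9 mm -> q -0.001 x 283.2 y -115.1
at q=0 frame [ 283.  -115.5   38.3]
```

The offset is consistent: h = 11.1 mm, with F = 2.45 N at 19.6 mm of travel. Next, an observer that fits the boom's weight from the force and tool path, simulates c and q, and proposes the next rows.

```bash
cat > ob.py <<'E'
# ob.py NROWS CTARGET_mm : log reading, fit weight factor, estimate q,c, propose rows
from h import *; import sys,json,os
from station import status
H=.0111; N=int(sys.argv[1]); ct=float(sys.argv[2])/1e3
P=Plate(np.load("plate.npy")); o=status.get_obs(); r=R.from_rotvec(o["tool_rot"]); M=r.as_matrix()
l=P.S.inv().apply(np.array(o["tool_pos"])-P.piv); F=-np.dot(o["contact_force"],M[:,0])
L=json.load(open("log.json")) if os.path.exists("log.json") else []
if not L or o["t"]>L[-1][0]+.01: L.append([o["t"],*l,F]); json.dump(L,open("log.json","w"))
D=np.array(L); DT=.005
def cof(q,x,y): a=q-.8; return max(0,-np.sin(a)*x+np.cos(a)*y+.124+H)
def step(q,w,m,f):
    T=.28*f+m*1.68*np.sin(q-.8)-5.1*w
    T=np.sign(T)*max(0,abs(T)-.05) if abs(w)<1e-3 else T-.05*np.sign(w)
    w+=T*DT; q+=w*DT
    if q<0: q,w=0,max(w,0)
    return q,w
def sim(m):
    ts=np.arange(D[0,0],D[-1,0]+DT/2,DT); x=np.interp(ts,D[:,0],D[:,1]); y=np.interp(ts,D[:,0],D[:,2])
    q,w=0,0; out=[]
    for a,b in zip(x,y):
        c=cof(q,a,b); out.append((q,w,c)); q,w=step(q,w,m,125*c)
    out=np.array(out); return ts,out
def res(p):
    ts,out=sim(p[0]); return np.r_[(125*np.interp(D[:,0],ts,out[:,2])-D[:,4])/.5,(p[0]-1)/.25]
s=least_squares(res,[1.],diff_step=.02); m=s.x[0]; ts,out=sim(m); q,w,c=out[-1]
print("t %.2f F %.2f z %.1f | m %.2f q %.3f w %.3f c %.1f (F says %.1f) res %s"%(o["t"],F,l[2]*1e3,m,q,w,c*1e3,F/.125,s.fun[-4:-1].round(1)))
print("c range since q>.2:",(out[out[:,0]>.2][:,2].min()*1e3 if q>.2 else 0),(out[:,2].max()*1e3))
p=np.array(o["tool_pos"]); cc=c
for i in range(N):
    for k in range(int(.125/DT)): cc+=np.clip(ct-cc,-.18*DT,.18*DT); q,w=step(q,w,m,125*cc)
    tp=P.pt(q,[.28,-.124-H+cc,.038]); B=P.boom(q).as_matrix(); tr=R.from_matrix(np.c_[B[:,1],B[:,0],-B[:,2]])
    d=(r.inv()*tr).as_rotvec(); print((np.r_[np.degrees(d)/5,r.inv().apply(tp-p)/.03]).round(2).tolist(),"q %.3f w %.2f"%(q,w)); p=tp; r=tr
E
python3 ob.py 4 62
```

```text
t 5.40 F 2.49 z 38.3 | m 1.00 q 0.000 w 0.000 c 19.6 (F says 19.9) res [-0.1]
c range since q>.2: 0 19.59428654337951
[0.01, 0.01, 0.01, 0.75, -0.1, 0.01] q 0.000 w 0.00
[-0.0, -0.0, -0.04, 0.7, 0.01, 0.0] q 0.004 w 0.06
[-0.0, -0.0, -0.14, 0.11, 0.03, -0.0] q 0.016 w 0.12
[0.0, 0.0, -0.2, 0.16, 0.04, 0.0] q 0.033 w 0.15
```

```bash
python3 -m jog '[[0.01,0.01,0.01,0.75,-0.1,0.01,-1]]'>/dev/null; python3 ob.py 0 62; python3 -m jog '[[0,0,-0.04,0.7,0.01,0,-1]]'>/dev/null; python3 ob.py 0 62; python3 -m jog '[[0,0,-0.14,0.15,0.03,0,-1]]' >/dev/null; python3 ob.py 4 62
```

```text
t 5.53 F 5.69 z 38.2 | m 1.00 q 0.000 w 0.002 c 40.9 (F says 45.5) res [-0.1 -1.2]
c range since q>.2: 0 40.850912078347584
t 5.65 F 7.35 z 38.2 | m 0.97 q 0.003 w 0.057 c 61.3 (F says 58.8) res [-0.1 -1.2  0.6]
c range since q>.2: 0 61.26180709854358
t 5.78 F 7.83 z 38.2 | m 0.96 q 0.015 w 0.123 c 63.0 (F says 62.6) res [-1.2  0.6  0.1]
c range since q>.2: 0 62.950810454182786
[0.0, 0.02, -0.18, 0.13, 0.03, 0.01] q 0.033 w 0.16
[0.0, -0.0, -0.24, 0.2, 0.05, -0.0] q 0.054 w 0.18
[0.0, 0.0, -0.26, 0.21, 0.05, 0.0] q 0.077 w 0.19
[-0.0, -0.0, -0.28, 0.23, 0.06, -0.0] q 0.101 w 0.20
```

```bash
python3 -m jog '[[0,0,-0.18,0.14,0.03,0,-1],[0,0,-0.24,0.2,0.05,0,-1]]'>/dev/null; python3 ob.py 0 62; python3 -m jog '[[0,0,-0.26,0.21,0.05,0,-1]]'>/dev/null; python3 ob.py 0 62; python3 -m jog '[[0,0,-0.28,0.23,0.06,0,-1]]' >/dev/null; python3 ob.py 4 63
```

```text
t 6.03 F 7.78 z 38.2 | m 0.99 q 0.052 w 0.173 c 61.8 (F says 62.3) res [ 0.6  0.1 -0.1]
c range since q>.2: 0 63.28096579215195
t 6.15 F 8.30 z 38.2 | m 1.08 q 0.067 w 0.173 c 63.9 (F says 66.4) res [ 0.3  0.3 -0.6]
c range since q>.2: 0 64.2251160897637
t 6.28 F 7.22 z 38.2 | m 0.99 q 0.099 w 0.193 c 61.9 (F says 57.8) res [-0.1 -1.2  1. ]
c range since q>.2: 0 63.240177987595835
[0.0, 0.02, -0.27, 0.27, 0.04, 0.01] q 0.123 w 0.20
[-0.0, -0.0, -0.3, 0.24, 0.06, -0.0] q 0.150 w 0.21
[0.0, 0.0, -0.31, 0.25, 0.06, 0.0] q 0.177 w 0.22
[0.0, -0.0, -0.32, 0.26, 0.06, 0.0] q 0.205 w 0.23
```

```bash
python3 -m jog '[[0,0,-0.27,0.27,0.04,0,-1]]'>/dev/null; python3 ob.py 0 62; python3 -m jog '[[0,0,-0.3,0.24,0.06,0,-1]]'>/dev/null
python3 - <<'E'
from station import viewer
import cv2
d=viewer.get_image("top"); a=cv2.resize(d["img"][130:290,250:400,::-1],None,fx=3.7,fy=3.7,interpolation=cv2.INTER_CUBIC)
cv2.imwrite("pics/t3.png",a)
E
python3 ob.py 4 63
```

```text
t 6.40 F 8.32 z 38.2 | m 1.02 q 0.119 w 0.200 c 64.1 (F says 66.6) res [-1.   1.3 -0.6]
c range since q>.2: 0 64.14420457749574
t 6.58 F 6.81 z 38.2 | m 0.96 q 0.163 w 0.211 c 60.1 (F says 54.4) res [ 0.9 -1.1  1.4]
c range since q>.2: 0 62.99174290139278
[0.02, 0.02, -0.45, 0.35, 0.07, 0.01] q 0.190 w 0.22
[-0.0, 0.0, -0.33, 0.27, 0.06, 0.0] q 0.218 w 0.23
[0.0, -0.0, -0.34, 0.28, 0.07, -0.0] q 0.248 w 0.24
[0.0, -0.0, -0.35, 0.29, 0.07, 0.0] q 0.279 w 0.25
```

View pics/t3.png

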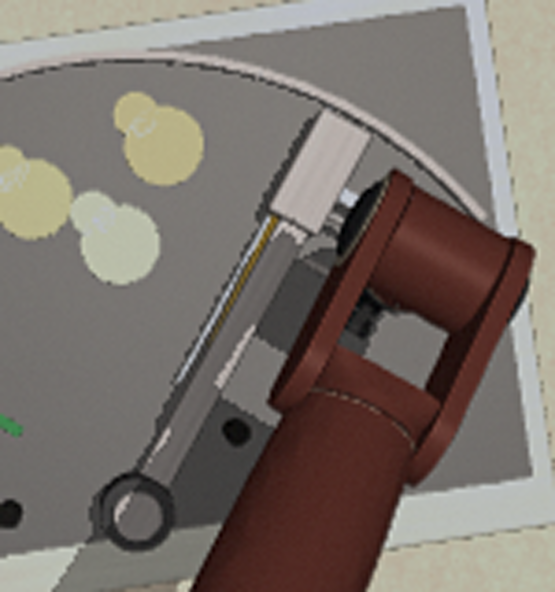

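Boom bar over the yellow stripe; head corners (327,108), (371,135), (315,235), (268,205), centre (320,171); hub (135,512). The arm hides the gauge, so I'll solve q from the head centre.

```bash
cat > qimg.py <<'E'
from h import *; import sys
from scipy.optimize import minimize_scalar
top=pickle.load(open("pics/top.pkl","rb")); p=np.load("plate.npy"); P=Plate(p)
u=np.array([float(sys.argv[1]),float(sys.argv[2])])
g=lambda q:np.linalg.norm(proj(top,[P.pt(q,[.33,0,.051])])[0]-u)
s=minimize_scalar(g,bounds=(0,2),method='bounded'); print("img q %.3f err %.2f px"%(s.x,s.fun), "minus fit zero %.4f"%p[3])
E
python3 qimg.py 336.5 176.2
```

```text
img q 0.165 err 0.01 px minus fit zero 0.0035
```

Image q = 0.16 against 0.152 in the model at that moment, which agrees to within 3 mm. Continuing.

```bash
python3 -m jog '[[0.02,0.02,-0.45,0.37,0.07,0,-1]]'>/dev/null; python3 ob.py 0 62; python3 -m jog '[[0,0,-0.33,0.29,0.06,0,-1]]'>/dev/null; python3 ob.py 0 62;python3 -m jog '[[0,0,-0.34,0.28,0.07,0,-1]]'>/dev/null; python3 ob.py 4 65
```

```text
t 6.70 F 6.35 z 38.2 | m 0.89 q 0.198 w 0.220 c 60.1 (F says 50.8) res [-1.6  0.8  2.3]
c range since q>.2: 0 62.2984379527803
t 6.83 F 8.58 z 38.2 | m 0.93 q 0.222 w 0.232 c 62.5 (F says 68.6) res [ 1.1  2.7 -1.5]
c range since q>.2: 61.68182257980438 62.65541913856498
t 6.95 F 8.35 z 38.2 | m 0.95 q 0.249 w 0.244 c 63.1 (F says 66.8) res [ 2.8 -1.4 -0.9]
c range since q>.2: 62.42037540639961 63.18404951276466
[-0.01, 0.0, -0.38, 0.36, 0.09, 0.01] q 0.281 w 0.26
[-0.0, 0.0, -0.38, 0.31, 0.07, -0.0] q 0.314 w 0.27
[0.0, -0.0, -0.4, 0.33, 0.08, 0.0] q 0.349 w 0.28
[0.0, -0.0, -0.41, 0.34, 0.08, 0.0] q 0.385 w 0.29
```

```bash
python3 -m jog '[[0,0,-0.38,0.35,0.09,0,-1]]'>/dev/null; python3 ob.py 0 62; python3 -m jog '[[0,0,-0.38,0.31,0.07,0,-1]]'>/dev/null; python3 ob.py 0 62;python3 -m jog '[[0,0,-0.4,0.33,0.08,0,-1]]'>/dev/null; python3 ob.py 0 62;python3 -m jog '[[0,0,-0.41,0.34,0.08,0,-1]]'>/dev/null; python3 ob.py 5 65
```

```text
t 7.08 F 7.78 z 38.2 | m 0.94 q 0.282 w 0.257 c 64.4 (F says 62.2) res [-1.5 -1.   0.6]
c range since q>.2: 62.04880464037185 64.43148076775856
t 7.20 F 8.42 z 38.2 | m 0.95 q 0.314 w 0.270 c 64.9 (F says 67.4) res [-0.9  0.6 -0.6]
c range since q>.2: 62.40828823931638 64.9096384228582
t 7.33 F 8.40 z 38.2 | m 0.95 q 0.347 w 0.283 c 65.2 (F says 67.2) res [ 0.7 -0.6 -0.5]
c range since q>.2: 62.67215670019583 65.2302508129718
t 7.45 F 7.81 z 38.2 | m 0.94 q 0.384 w 0.294 c 65.0 (F says 62.5) res [-0.6 -0.6  0.6]
c range since q>.2: 62.381170730415576 65.07874816040166
[-0.01, 0.0, -0.43, 0.35, 0.07, 0.01] q 0.422 w 0.30
[-0.0, 0.0, -0.44, 0.36, 0.08, 0.0] q 0.460 w 0.32
[0.0, 0.0, -0.46, 0.38, 0.09, -0.0] q 0.501 w 0.33
[0.0, 0.0, -0.48, 0.39, 0.09, 0.0] q 0.542 w 0.34
[-0.0, -0.0, -0.49, 0.4, 0.09, 0.0] q 0.585 w 0.35
```

```bash
python3 -m jog '[[0,0,-0.43,0.35,0.07,0,-1]]'>/dev/null; python3 ob.py 0 62; python3 -m jog '[[0,0,-0.44,0.36,0.08,0,-1]]'>/dev/null; python3 ob.py 0 62;python3 -m jog '[[0,0,-0.46,0.38,0.09,0,-1]]'>/dev/null; python3 ob.py 0 62;python3 -m jog '[[0,0,-0.48,0.39,0.09,0,-1]]'>/dev/null; python3 ob.py 5 65
```

```text
t 7.58 F 8.05 z 38.2 | m 0.94 q 0.422 w 0.305 c 65.0 (F says 64.4) res [-0.6  0.6  0.1]
c range since q>.2: 62.331115752356055 65.04629301953564
t 7.70 F 7.83 z 38.2 | m 0.94 q 0.461 w 0.315 c 64.7 (F says 62.6) res [0.6 0.1 0.5]
c range since q>.2: 62.17403802896647 64.90786385099156
t 7.83 F 7.81 z 38.2 | m 0.93 q 0.502 w 0.326 c 64.7 (F says 62.5) res [0.1 0.5 0.6]
c range since q>.2: 61.97894992411822 64.77784141296829
t 7.95 F 7.44 z 38.2 | m 0.93 q 0.544 w 0.337 c 64.5 (F says 59.5) res [0.4 0.5 1.3]
c range since q>.2: 61.63711679135217 64.5675315340334
[-0.0, 0.0, -0.51, 0.42, 0.08, 0.01] q 0.587 w 0.35
[0.0, 0.0, -0.51, 0.42, 0.1, -0.0] q 0.632 w 0.36
[0.0, -0.0, -0.53, 0.44, 0.1, 0.0] q 0.678 w 0.38
[0.0, -0.0, -0.55, 0.45, 0.1, 0.0] q 0.726 w 0.39
[-0.0, 0.0, -0.57, 0.47, 0.1, -0.0] q 0.776 w 0.41
```

```bash
python3 -m jog '[[0,0,-0.51,0.44,0.08,0,-1]]'>/dev/null; python3 ob.py 0 62; python3 -m jog '[[0,0,-0.51,0.43,0.1,0,-1]]'>/dev/null; python3 ob.py 0 62;python3 -m jog '[[0,0,-0.53,0.45,0.1,0,-1]]'>/dev/null
python3 - <<'E'
from station import viewer
import cv2
d=viewer.get_image("top"); a=cv2.resize(d["img"][130:290,200:400,::-1],None,fx=3.7,fy=3.7,interpolation=cv2.INTER_CUBIC)
cv2.imwrite("pics/t4.png",a)
E
python3 ob.py 5 65
```

```text
t 8.07 F 7.86 z 38.2 | m 0.92 q 0.587 w 0.351 c 65.4 (F says 62.9) res [0.5 1.2 0.6]
c range since q>.2: 61.50706355449559 65.43955924269834
t 8.20 F 8.04 z 38.2 | m 0.92 q 0.632 w 0.367 c 65.8 (F says 64.3) res [1.2 0.6 0.4]
c range since q>.2: 61.44248342546702 65.75544033738146
t 8.38 F 6.32 z 38.3 | m 0.91 q 0.699 w 0.380 c 62.2 (F says 50.5) res [0.6 0.3 2.9]
c range since q>.2: 60.90112400955427 65.48887502594816
[0.01, -0.02, -0.77, 0.55, 0.11, 0.01] q 0.747 w 0.40
[0.0, -0.0, -0.58, 0.47, 0.11, -0.0] q 0.798 w 0.41
[-0.0, 0.0, -0.6, 0.49, 0.11, -0.0] q 0.850 w 0.43
[0.0, 0.0, -0.62, 0.51, 0.11, 0.0] q 0.904 w 0.44
[0.0, -0.0, -0.65, 0.53, 0.12, 0.0] q 0.961 w 0.46
```

View pics/t4.png

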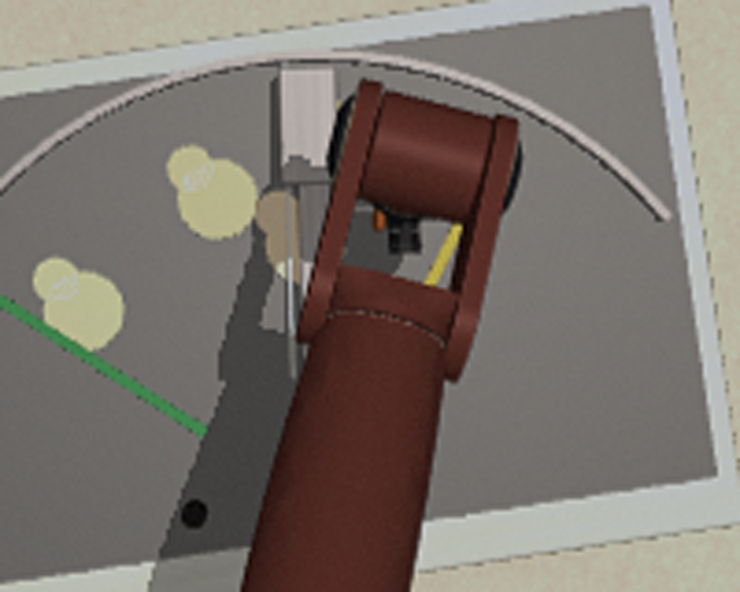

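Head top runs from (280,67)–(333,68) down to about y = 180, so its centre is about (307,122). The orange plate is seen against the fingers at (380,218).

```bash
python3 qimg.py 283.0 163.5;  python3 qimg.py 283.3 161.5
```

```text
img q 0.694 err 0.39 px minus fit zero 0.0035
img q 0.691 err 2.38 px minus fit zero 0.0035
```

```bash
python3 -m jog '[[0,0,-0.77,0.58,0.11,0,-1]]'>/dev/null; python3 ob.py 0 62; python3 -m jog '[[0,0,-0.58,0.5,0.11,0,-1]]'>/dev/null; python3 ob.py 0 62;python3 -m jog '[[0,0,-0.6,0.5,0.11,0,-1]]'>/dev/null; python3 ob.py 0 62;python3 -m jog '[[0,0,-0.62,0.51,0.11,0,-1]]'>/dev/null; python3 ob.py 5 65
```

```text
t 8.50 F 7.54 z 38.3 | m 0.90 q 0.747 w 0.390 c 64.0 (F says 60.3) res [0.3 2.9 0.9]
c range since q>.2: 60.78422827380955 65.4186939178689
t 8.62 F 7.55 z 38.3 | m 0.90 q 0.797 w 0.407 c 65.4 (F says 60.4) res [2.9 0.9 1.3]
c range since q>.2: 60.599460802719484 65.41009816381715
t 8.75 F 8.39 z 38.3 | m 0.90 q 0.849 w 0.427 c 65.7 (F says 67.1) res [ 0.9  1.3 -0.3]
c range since q>.2: 60.629523833958864 65.73883371234575
t 8.88 F 7.75 z 38.3 | m 0.90 q 0.904 w 0.445 c 65.6 (F says 62.0) res [ 1.3 -0.4  0.9]
c range since q>.2: 60.57106840423784 65.78366131869487
[0.0, -0.0, -0.66, 0.51, 0.12, 0.01] q 0.960 w 0.46
[0.0, -0.0, -0.67, 0.55, 0.12, -0.0] q 1.019 w 0.48
[0.0, 0.0, -0.69, 0.57, 0.12, 0.0] q 1.079 w 0.49
[-0.0, 0.0, -0.72, 0.59, 0.13, -0.0] q 1.142 w 0.51
[0.0, 0.0, -0.74, 0.61, 0.13, 0.0] q 1.206 w 0.53
```

```bash
python3 -m jog '[[0,0,-0.66,0.53,0.12,0,-1]]'>/dev/null; python3 ob.py 0 62; python3 -m jog '[[0,0,-0.67,0.55,0.12,0,-1]]'>/dev/null; python3 ob.py 0 62;python3 -m jog '[[0,0,-0.69,0.57,0.12,0,-1]]'>/dev/null; python3 ob.py 5 64
```

```text
t 9.00 F 8.09 z 38.3 | m 0.90 q 0.960 w 0.462 c 65.6 (F says 64.7) res [-0.4  0.9  0.2]
c range since q>.2: 60.56174470348541 65.78108905604577
t 9.12 F 7.84 z 38.3 | m 0.90 q 1.019 w 0.478 c 65.6 (F says 62.7) res [0.9 0.2 0.7]
c range since q>.2: 60.54809404986068 65.77732382542736
t 9.25 F 8.37 z 38.3 | m 0.90 q 1.080 w 0.495 c 65.5 (F says 66.9) res [ 0.2  0.7 -0.3]
c range since q>.2: 60.54649566356948 65.776883005823
[0.01, -0.0, -0.73, 0.54, 0.12, 0.01] q 1.143 w 0.51
[0.0, 0.0, -0.74, 0.61, 0.13, -0.0] q 1.207 w 0.52
[-0.0, -0.0, -0.76, 0.62, 0.14, 0.0] q 1.273 w 0.54
[0.0, 0.0, -0.78, 0.64, 0.14, 0.0] q 1.342 w 0.55
[-0.0, -0.0, -0.81, 0.66, 0.14, -0.0] q 1.412 w 0.57
```

```bash
python3 -m jog '[[0,0,-0.73,0.57,0.12,0,-1]]'>/dev/null; python3 ob.py 0 62; python3 -m jog '[[0,0,-0.74,0.61,0.13,0,-1]]'>/dev/null; python3 ob.py 0 62;python3 -m jog '[[0,0,-0.76,0.62,0.14,0,-1]]'>/dev/null; python3 ob.py 5 63
```

```text
t 9.38 F 7.98 z 38.3 | m 0.90 q 1.143 w 0.512 c 65.0 (F says 63.8) res [ 0.7 -0.3  0.3]
c range since q>.2: 60.554639419986856 65.77912910664342
t 9.50 F 7.82 z 38.4 | m 0.90 q 1.208 w 0.528 c 64.9 (F says 62.5) res [-0.3  0.3  0.6]
c range since q>.2: 60.58719139551953 65.78811040678762
t 9.62 F 7.31 z 38.3 | m 0.90 q 1.275 w 0.545 c 64.6 (F says 58.5) res [0.3 0.6 1.5]
c range since q>.2: 60.76111575660735 65.82237581615696
[0.02, 0.0, -0.8, 0.59, 0.13, 0.01] q 1.344 w 0.56
[0.0, 0.0, -0.81, 0.66, 0.15, 0.0] q 1.414 w 0.57
[-0.0, 0.0, -0.83, 0.68, 0.15, 0.0] q 1.487 w 0.59
[0.0, 0.0, -0.85, 0.7, 0.15, -0.0] q 1.561 w 0.60
[0.0, 0.0, -0.87, 0.72, 0.16, 0.0] q 1.637 w 0.62
```

```bash
python3 -m jog '[[0,0,-0.8,0.62,0.13,0,-1]]'>/dev/null; python3 ob.py 0 62; python3 -m jog '[[0,0,-0.81,0.67,0.15,0,-1]]'>/dev/null; python3 ob.py 0 62;python3 -m jog '[[0,0,-0.83,0.69,0.15,0,-1]]'>/dev/null; python3 ob.py 4 63
```

```text
t 9.75 F 7.79 z 38.4 | m 0.90 q 1.344 w 0.560 c 63.8 (F says 62.3) res [0.6 1.5 0.4]
c range since q>.2: 60.80041779325941 65.83326127044343
t 9.88 F 7.55 z 38.4 | m 0.91 q 1.415 w 0.576 c 63.8 (F says 60.4) res [1.5 0.4 0.8]
c range since q>.2: 60.91001824640732 65.86365744138443
t 10.00 F 7.04 z 38.4 | m 0.91 q 1.489 w 0.593 c 63.7 (F says 56.3) res [0.3 0.8 1.9]
c range since q>.2: 61.246906955845574 65.94409034867581
[0.02, 0.0, -0.88, 0.68, 0.14, 0.01] q 1.564 w 0.61
[0.0, 0.0, -0.88, 0.72, 0.16, -0.0] q 1.641 w 0.62
[-0.0, 0.0, -0.9, 0.74, 0.16, 0.0] q 1.720 w 0.64
[0.0, -0.0, -0.93, 0.76, 0.16, -0.0] q 1.801 w 0.65
```

```bash
python3 -m jog '[[0,0,-0.88,0.73,0.14,0,-1]]'>/dev/null; python3 ob.py 0 62; python3 -m jog '[[0,0,-0.88,0.75,0.16,0,-1]]'>/dev/null; python3 ob.py 0 62;python3 -m jog '[[0,0,-0.9,0.75,0.16,0,-1]]'>/dev/null; python3 ob.py 1 62; python3 -m jog '[[0,0,0,-1,0,0,-1],[0,0,0,-1,0,0,-1],[0,0,0,-1,0,0,-1]]'
```

```text
t 10.12 F 8.30 z 38.6 | m 0.91 q 1.564 w 0.611 c 64.4 (F says 66.4) res [ 0.8  1.9 -0.5]
c range since q>.2: 61.1585106183808 65.9191897987576
t 10.25 F 8.87 z 38.6 | m 0.90 q 1.641 w 0.629 c 65.2 (F says 71.0) res [ 1.9 -0.5 -1.4]
c range since q>.2: 60.827767391427244 65.84084075872521
t 10.38 F 7.88 z 38.7 | m 0.91 q 1.721 w 0.648 c 65.0 (F says 63.0) res [-0.5 -1.5  0.5]
c range since q>.2: 60.93318464761916 65.87008990585363
[0.03, 0.01, -0.95, 0.67, 0.14, 0.02] q 1.803 w 0.65
t: 10.75
tool_pos: [0.6473, 0.1508, 0.1272]
tool_rot: [0.784, 2.944, 0.068]
contact_force: [0.8, -0.2, 0.7]
opening: 0.0001
grip_force: 0.0
```

```bash
python3 -m jog '[[0,0,0,-1,0,-0.5,-1],[0,0,0,-0.5,0,-1,-1],[0,0,0,0,0,-1,-1],[0,0,0,0,0,-1,-1],[0,0,0,0,0,-1,-1]]'; python3 -m jog '[[0,0,0,0,0,-0.5,-1],[0,0,0,-1,0,0,-1],[0,0,0,-1,0,0,-1],[0,0,0,-1,0,0,-1],[0,0,0,-1,0,0,-1]]';python3 -m jog '[[0,0,0,-1,0,0,-1],[0,0,0,-1,0,0,-1],[0,0,0,-1,0,0,-1],[0,0,0,0,0,0,-1],[0,0,0,0,0,0,-1]]'
python3 - <<'E'
from station import viewer
import cv2
d=viewer.get_image("top"); a=cv2.resize(d["img"][:,:,::-1],(800,600),interpolation=cv2.INTER_CUBIC)
cv2.imwrite("pics/t5.png",a)
E
```

```text
t: 11.38
tool_pos: [0.6716, 0.1263, 0.2657]
tool_rot: [0.784, 2.945, 0.068]
contact_force: [0.2, -0.2, -0.1]
opening: 0.0001
grip_force: 0.0
t: 12.0
tool_pos: [0.7744, 0.0659, 0.2886]
tool_rot: [0.784, 2.946, 0.067]
contact_force: [-0.1, 0.1, -0.0]
opening: -0.0001
grip_force: 0.0
t: 12.62
tool_pos: [0.8512, 0.0218, 0.296]
tool_rot: [0.784, 2.945, 0.067]
contact_force: [0.3, -0.0, 0.3]
opening: -0.0005
grip_force: 0.0
```

View pics/t5.png

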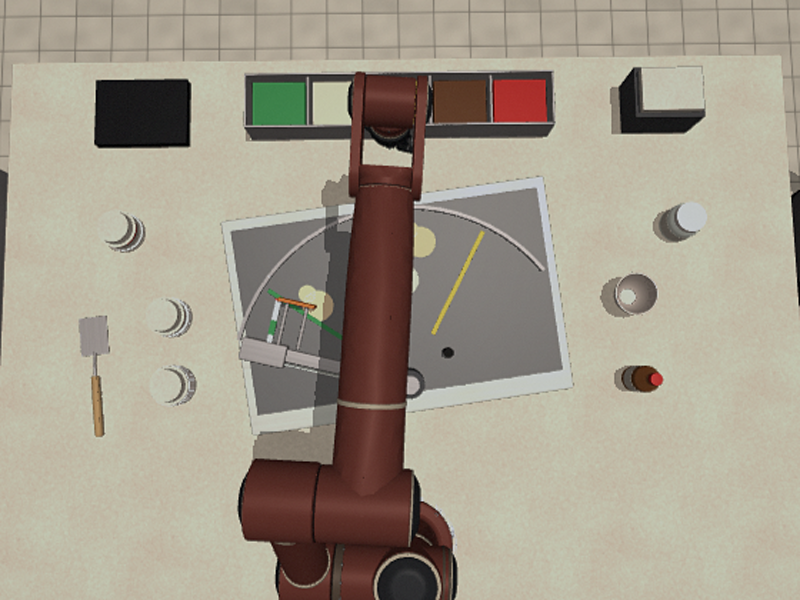

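The boom is at the left with its head at (263,354), the plate is sprung back, all the side objects are unmoved and the arm is clear. I'll check that q reads 2.0 and hand in.

```bash
sed -i 's/(0,2)/(0,2.4)/' qimg.py; python3 qimg.py 184.3 247.5; python3 -m jog '[[0,0,0,0,0,0,-1],[0,0,0,0,0,0,-1],[0,0,0,0,0,0,-1],[0,0,0,0,0,0,-1],[0,0,0,0,0,0,-1]]'; python3 -c "
from station import finish_job; print(finish_job())"
```

```text
img q 2.016 err 0.34 px minus fit zero 0.0035
t: 13.3
tool_pos: [0.8517, 0.0215, 0.2974]
tool_rot: [0.783, 2.943, 0.066]
contact_force: [-0.1, -0.3, 0.0]
opening: 0.0001
grip_force: 0.0
the job is handed in; nothing more can be done
None
```

I swept the boom from the start stop to the far stop and handed the job in at 13.3 s: estimated spring travel 60–66 mm from yellow to green mark (single force readings 50–71 mm, the gauge itself was hidden by the arm), released just past green, at rest at q ≈ 2.0 in the last picture, and the cups, bottle and bowl not touched.

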